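# Tap-test the three suspension springs of a turntable chassis

## Robot

A 6-joint arm with a two-finger parallel gripper is mounted at the origin on the work surface. World frame = base frame: x ahead of the robot, y to its left, z up, the work surface at z = 0. Lengths are in mm, angles in degrees, forces in N, time in s.
With the tool pointing down it reaches from about 250 to 775 mm from the base axis. Payload 4 kg.
Tool frame: the origin (TCP) lies between the finger pads; the fingertips stand 11 mm ahead of it and the grasp point (between the pads) lies 8 mm behind it; z points along the fingers, y is the line along which they close (so a half turn about z gives the same grasp; the last joint's range is limited). The gripper opens to 94 mm and grips with 3 to 60 N. Pads are 16 mm wide; open, the fingers measure 119 mm over their backs; the gripper's body (75 mm by 177 mm) begins 78 mm behind the grasp point.
Start: joints at [67.775, 4.996, 78.535, -0, 96.463, -5.907], TCP at [154.54, 527.86, 216.506] pointing down, gripper open.
Joint ranges: [-177.83, 177.83], [-43.37, 116.18], [15.69, 146.23], [-61.86, 241.86], [9.47, 152.12], [-147.06, 147.06]. Speed limits (degrees/s): [159.86, 159.86, 180, 180, 180, 180].

## Interface

Orientations are given as a 3x3 rotation matrix whose columns are the frame's x, y, z axes.
In Python, from workcell import ctrl gives the robot as it stands. The module is installed in compiled form; this text tells all that it offers.
- The arm moves only by the shell command python3 -m pendant 'ROWS' [OPENING] [FORCE]. ROWS is text: rows parted by semicolons, each of 4 numbers parted by spaces: the shift along the tool's x, y, z in mm, then the turn about the tool's z in rad. In form: tx ty tz spin; .... A call has 1 to 12 rows; each row shifts and turns the commanded pose from where the row before left it, along the tool's axes as they then stand; what a row does not reach is not made up. A row lasts 1/8 s, in which the tool goes at most 62.5 mm and 10.7 degrees, less where a joint would pass 70% of its speed; a pose out of reach is approached as far as the arm can. A call is refused whole if a number of a shift passes 62.5 or a number of a turn 0.188, either way. A call with a gripper value outside its range is refused whole. OPENING is the opening, from 0 (shut) to 1 (fully open), set as the call begins (- or left out, the last holds). The fingers move at their own pace and stop on an object; FORCE is the grip in N (left out, the last holds). Time passes only in rows, so rows that do not move let the fingers close. It gives the time, the measured TCP pose, the force, the opening and the grip force at its end, in the units of the state.
- ctrl.read_state(): the state, without advancing time (a new reading comes with each control period).
- ctrl.capture(name): name is "scene" or "side" or "wrist"; returns the picture (384x512x3 uint8, red, green, blue); there is no depth.
- ctrl.get_calibration(name): a dict with "mtx" (3x3 intrinsics, pixels), "k1" (the pictures are not rectified: a ray, as slopes to the right and down, at radius r is drawn at 1 + k1 r^2 times it, then the intrinsics apply), "position" and "rotation" of the camera in the world. Camera axes: x right, y down, z forward; pixel columns grow to the right and rows downward; lengths in mm; the calibration is good to about 2 mm. A picture is of the moment at which its call begins: read the wrist's pose just before it. get_calibration takes no time and is no camera call; for the wrist camera it gives the pose at the moment of the call.
- ctrl.job_done(): hands the job in; it is judged then, once.
The state is a dict: "time_s": time; "qpos": joint angles; "joint_velocities": joint speeds; "effort": joint torques, N m; "eef_pos": TCP position; "tool_rot": TCP orientation; "force": force on the tool from outside, world axes, zero at the start; "ft_torque": the same for the moment, N m; "grip_width": opening from 0.0 (shut) to 1.0 (fully open); "gripper_force": force on a finger pad.
Only numpy, scipy, OpenCV 4.12 (cv2) and the standard library are available. Lean on these libraries where they do the work, as an engineer would, in place of code of your own. Each camera call takes 0.05 s, during which the arm holds its last target. There are 200 camera calls.

## Task

Check the suspension springs of the turntable chassis on the packing bench with the fingertips: lightly press the spring cap beside the open ring ear, then the one beside the solid disc ear, and last the one on the side without an ear. Press each cap down by about 6 mm, never so far that it bottoms, and let it spring fully back up before going to the next. Do not lift or shift the chassis, do not touch the bearing pin at its centre, leave the other things where they are, and finish clear of everything.

Things in the scene. Friction and masses are not known exactly. Their poses are not given: they have to be found in the camera images.
- chassis: loose grey aluminium turntable chassis (1.6 kg nominal) lying flat on the bench: a ring 230 mm across and 22 mm high with a central hub and three spokes, and two ears outside the ring. Origin at the centre of its underside, z up. Three identical spring caps stand on the ring, 100 mm from the centre, at angles 90 (by the open ear), 210 (by the solid ear) and 330 degrees (no ear) from its x axis, counter-clockwise seen from above. Its turn on the bench can be anything.
- cap_motor_top (a point): centre of the flat top of the spring cap beside the open ring ear. Plain steel round cap, 32 mm diameter, rising 24 mm out of a dark collar (44 mm outside diameter) on the chassis ring; at rest its top is 76 mm above the bench. The point moves down with the cap. z is up, away from the bench.
- cap_arm_top (a point): centre of the flat top of the spring cap beside the solid disc ear. Plain steel round cap, 32 mm diameter, rising 24 mm out of a dark collar (44 mm outside diameter) on the chassis ring; at rest its top is 76 mm above the bench. The point moves down with the cap. z is up, away from the bench.
- cap_plain_top (a point): centre of the flat top of the spring cap on the plain side of the ring, where there is no ear. Plain steel round cap, 32 mm diameter, rising 24 mm out of a dark collar (44 mm outside diameter) on the chassis ring; at rest its top is 76 mm above the bench. The point moves down with the cap. z is up, away from the bench.
- cap_motor (a joint): cap by the open ear: how far this spring cap is pushed down, m: 0 = fully up as at rest, 0.018 = bottomed. Stiffness 500 N/m after a preload of about 1 N (2.5 N at 3 mm, 5 N at 8 mm, 10 N when bottomed); it springs back up by itself.
- cap_arm (a joint): cap by the solid ear: how far this spring cap is pushed down, m: 0 = fully up as at rest, 0.018 = bottomed. Stiffness 500 N/m after a preload of about 1 N (2.5 N at 3 mm, 5 N at 8 mm, 10 N when bottomed); it springs back up by itself.
- cap_plain (a joint): cap where there is no ear: how far this spring cap is pushed down, m: 0 = fully up as at rest, 0.018 = bottomed. Stiffness 500 N/m after a preload of about 1 N (2.5 N at 3 mm, 5 N at 8 mm, 10 N when bottomed); it springs back up by itself.
- open_ear (a point): centre of the open ring ear (80 mm outside, 64 mm hole, 21 mm high), 152 mm from the chassis centre, at the level of the ear's top
- solid_ear (a point): centre of the top of the solid disc ear (72 mm across, 21 mm high, no hole), 147 mm from the chassis centre
- bearing: main bearing with a thin upright 10 mm spindle pin at the centre of the chassis, its tip 63 mm above the bench; origin 23.5 mm above the bench. Not to be touched.
- clamp: bystander: steel waisted record clamp, 34 mm across, 42 mm high, loose on the bench in an opening between the spokes; origin under its centre
- level: bystander: round black bubble level, 34 mm across, 13 mm high, loose on the bench in another opening between the spokes; origin under its centre
- counterweight: bystander: steel tonearm counterweight, 32 mm across, 32 mm high, loose just outside the ring; origin under its centre
- jar: bystander: small amber glass jar with black cap, 38 mm across, 46 mm high, loose just outside the ring; origin under its centre
- carton: bystander: small closed cardboard carton 100 x 140 x 50 mm at the left; origin under its centre
- driver: bystander: screwdriver lying on the bench at the left
- screw_cup: bystander: white bowl, 70 mm across, 45 mm high, at the right; origin under its centre

How it is judged:
By the outcome, as a careful person would: the job done as asked, in the order asked, and still so for the second after the job is handed in, with the robot touching nothing.
It also fails if it takes over 45 s, if anything falls off the work surface, if the arm or the gripper's body presses on something with over 40 N, if the wrist force passes 120 N, or if a joint passes its speed limit or range.

## Working session

There is one attempt and no reset: what is moved stays moved. The work goes in short steps, Python scripts to look and compute and a shell command to move; the robot and the scene stay as the last step left them, time stands still between calls to the robot, and variables do not carry over. Pictures are saved under pics/ and viewed, at most 10 in all, crops included, and the job is handed in when it is done.

```bash
mkdir -p pics; python3 - <<'E'
from workcell import ctrl
import cv2,numpy as np
np.set_printoptions(precision=3,suppress=True)
s=ctrl.read_state();print(s)
for n in("scene","side","wrist"):
    c=ctrl.get_calibration(n);print(n,c)
    cv2.imwrite(f"pics/{n}.png",ctrl.capture(n)[:,:,::-1])
a=[cv2.imread(f"pics/{n}.png") for n in("scene","wrist")]
E
```

```text
{'time_s': 0.0, 'qpos': array([67.775,  5.04 , 78.624, -0.001, 96.463, -5.908]), 'joint_velocities': array([-0.082, -0.032, -0.076, -0.091, -0.065, -0.082]), 'effort': array([ -0.   , -34.016, -30.244,   0.072,   0.033,  -0.   ]), 'eef_pos': array([154.342, 527.355, 215.297]), 'tool_rot': array([[-0.96 ,  0.281, -0.001],
       [ 0.281,  0.96 , -0.002],
       [ 0.   , -0.002, -1.   ]]), 'force': array([ 0.458,  0.934, -0.111]), 'ft_torque': array([-0.042,  0.006, -0.036]), 'gripper_force': 0.0, 'grip_width': 0.999778592838253}
scene {'mtx': array([[373.098,   0.   , 259.204],
       [  0.   , 373.098, 189.868],
       [  0.   ,   0.   ,   1.   ]]), 'k1': -0.050830710690805546, 'position': array([977.884, 507.379, 772.838]), 'rotation': array([[-0.756,  0.479, -0.446],
       [ 0.654,  0.541, -0.528],
       [-0.012, -0.691, -0.723]])}
side {'mtx': array([[356.957,   0.   , 254.963],
       [  0.   , 356.957, 196.713],
       [  0.   ,   0.   ,   1.   ]]), 'k1': -0.03606509582461546, 'position': array([ 165.152, -667.09 ,  906.859]), 'rotation': array([[ 0.85 , -0.378,  0.367],
       [-0.526, -0.621,  0.581],
       [ 0.008, -0.686, -0.727]])}
wrist {'mtx': array([[277.095,   0.   , 250.003],
       [  0.   , 277.095, 190.215],
       [  0.   ,   0.   ,   1.   ]]), 'k1': -0.029132225254814754, 'position': array([ 89.267, 547.309, 384.151]), 'rotation': array([[ 0.281,  0.933,  0.223],
       [ 0.96 , -0.273, -0.067],
       [-0.001,  0.233, -0.972]])}
```

View pics/scene.png

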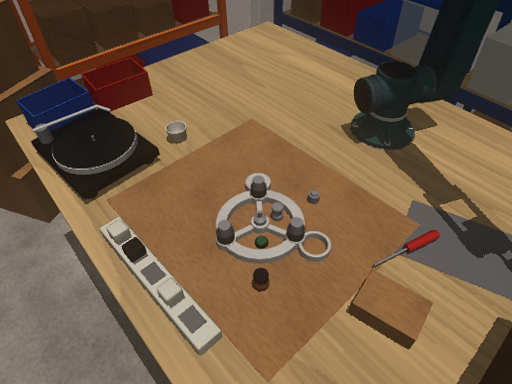

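View pics/side.png

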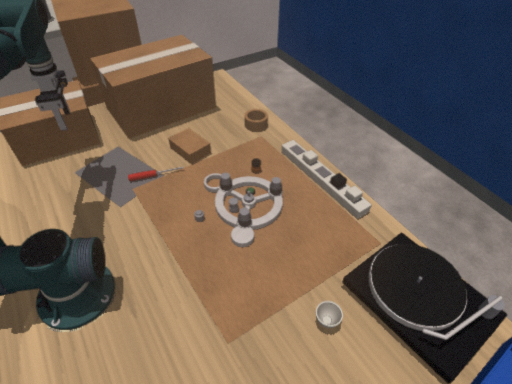

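The scene picture shows the motor cap at about (296,225) beside the open ear (314,246). The arm cap is at (258,184) by the solid ear and the plain cap at (225,230). The side picture shows the same three at (226,180), (245,215) and (276,186). Next I'll turn these into rough positions.

```bash
cat > h.py <<'E'
import cv2,numpy as np
from workcell import ctrl
np.set_printoptions(precision=1,suppress=True)
def ray(c,uv,z):
    d=np.array([c["k1"],0,0,0,0.])
    p=cv2.undistortPoints(np.array([[uv]],float),c["mtx"],d)[0,0]
    r=c["rotation"]@np.array([p[0],p[1],1]);o=c["position"]
    return (o+r*(z-o[2])/r[2])[:2]
def proj(c,P):
    R=c["rotation"].T
    return cv2.projectPoints(np.array([P],float),cv2.Rodrigues(R)[0],-R@c["position"],c["mtx"],np.array([c["k1"],0,0,0,0.]))[0].ravel()
E
python3 - <<'E'
from h import *
for n,pts in (("scene",[(297,220),(258,179),(225,224)]),("side",[(226,178),(245,213),(276,182)])):
    c=ctrl.get_calibration(n)
    P=[ray(c,p,76) for p in pts];print(n,*P,"mean",np.mean(P,0))
    im=cv2.imread(f"pics/{n}.png");x,y=(200,160) if n=="scene" else (180,140)
    cv2.imwrite(f"pics/{n}_c.png",cv2.resize(im[y:y+120,x:x+150],None,fx=5,fy=5,interpolation=cv2.INTER_CUBIC))
E
```

```text
scene [545.5 133.5] [524.1 -34.6] [682.6  28.8] mean [584.1  42.6]
side [546.3 120.6] [521.7 -46.3] [679.4  17.1] mean [582.4  30.5]
```

View pics/scene_c.png

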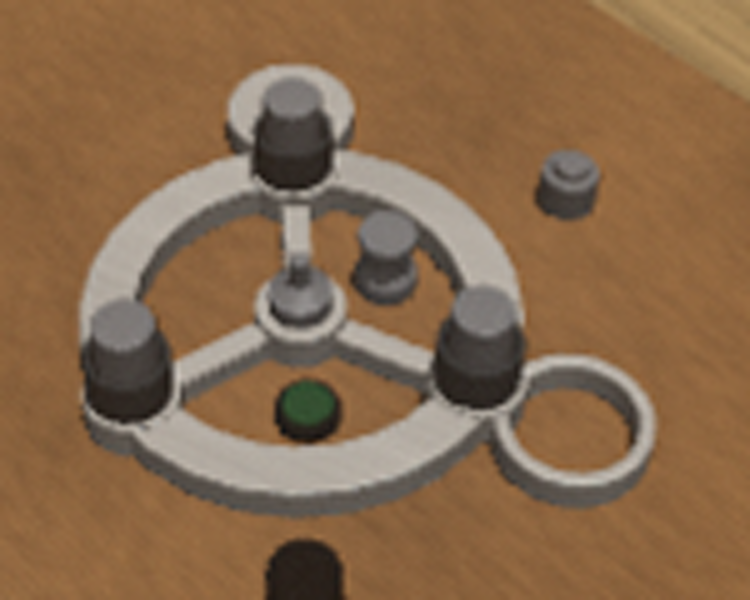

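The crop puts the cap tops at arm (258.4,179.4), motor (297.2,221.6) and plain (224.8,224.8) in scene pixels. The chassis centre is near (584,40). I'll shut the gripper and go above the motor cap.

```bash
python3 -m pendant '-30 -16 0 0; -50 -28 0 0; -55 -31 0 0; -55 -31 0 0; -55 -31 0 0; -55 -31 0 0; -55 -31 0 0; -55 -31 0 0; -48 -27 0 0; -28 -14 0 0; 0 0 0 0; 0 0 0 0' 0 10
python3 - <<'E'
from h import *
c=ctrl.get_calibration("wrist");im=ctrl.capture("wrist");print(c)
cv2.imwrite("pics/w1.png",im[:,:,::-1])
import json;json.dump({k:np.array(v).tolist() for k,v in c.items()},open("w1.json","w"))
s=ctrl.read_state();print(s["eef_pos"],s["force"],s["time_s"])
cv2.imwrite("pics/w1b.png",cv2.resize(im[:,:,::-1],None,fx=1.5,fy=1.5))
E
```

```text
time_s: 1.65
eef_pos: [541.6, 134.4, 216.2]
tool_rot: [[-0.96, 0.281, -0.001], [0.281, 0.96, 0.001], [0.001, 0.0, -1.0]]
force: [-0.6, 0.7, -0.1]
grip_width: 0.005
gripper_force: 0.0
{'mtx': array([[277.1,   0. , 250. ],
       [  0. , 277.1, 190.2],
       [  0. ,   0. ,   1. ]]), 'k1': -0.029132225254814754, 'position': array([476.5, 153.9, 384.9]), 'rotation': array([[ 0.3,  0.9,  0.2],
       [ 1. , -0.3, -0.1],
       [ 0. ,  0.2, -1. ]])}
[541.4 134.8 216.4] [ 0.1  0.6 -0.1] 1.7
```

View pics/w1b.png

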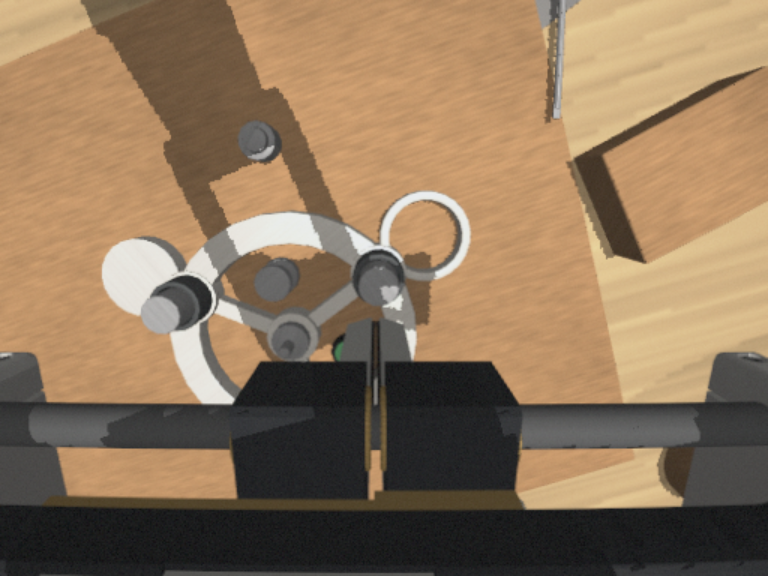

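The wrist view (1.5x) shows the motor cap top near (379,286), the arm cap top near (169,312), the open ear centre at (425,236) and the solid ear at (145,276).

```bash
python3 - <<'E'
from h import *
import json
c={k:np.array(v) if k!="k1" else v for k,v in json.load(open("w1.json")).items()}
obs=[((379,286),76,100,90),((169,312),76,100,210),((425,236),21,152,90),((145,276),21,147,210)]
W=np.array([ray(c,np.array(p)/1.5,z) for p,z,_,_ in obs]);print("wrist",W)
s=ctrl.get_calibration("scene")
S=np.array([ray(s,p,76) for p in [(297.2,221.6),(258.4,179.4),(224.8,224.8)]]);print("scene",S,S.mean(0))
L=np.array([[r*np.cos(np.radians(a)),r*np.sin(np.radians(a))] for _,_,r,a in obs])
Lp=100*np.array([[np.cos(a),np.sin(a)] for a in np.radians([90,210,330])])
def fit(A,B):
    a,b=A-A.mean(0),B-B.mean(0);th=np.arctan2((a[:,0]*b[:,1]-a[:,1]*b[:,0]).sum(),(a*b).sum())
    R=np.array([[np.cos(th),-np.sin(th)],[np.sin(th),np.cos(th)]]);t=B.mean(0)-R@A.mean(0)
    print(np.degrees(th),t,"res",np.linalg.norm(A@R.T+t-B,axis=1),"caps",Lp@R.T+t)
fit(L,W);fit(Lp,S);fit(np.r_[L,Lp],np.r_[W,S])
im=cv2.imread("pics/w1.png")[130:250,80:300]
cv2.imwrite("pics/w1c.png",cv2.resize(im,None,fx=3.5,fy=3.5,interpolation=cv2.INTER_CUBIC))
E
```

```text
wrist [[548.7 136.3]
 [522.6 -27. ]
 [529.6 184.4]
 [493.2 -67. ]]
scene [[548.6 137.3]
 [524.3 -32.8]
 [684.4  30.4]] [585.8  45. ]
21.169819288636116 [585.  46.] res [3.  4.9 3.4 1.5] caps [[548.9 139.3]
 [522.3 -31.9]
 [683.8  30.7]]
21.73007307073104 [585.8  45. ] res [0.6 0.9 0.4] caps [[548.8 137.9]
 [523.9 -33.5]
 [684.8  30.6]]
21.30367424326797 [585.4  45.6] res [2.6 5.4 2.9 2.1 1.6 1.5 0.2] caps [[549.  138.8]
 [522.8 -32.4]
 [684.2  30.5]]
```

View pics/w1c.png

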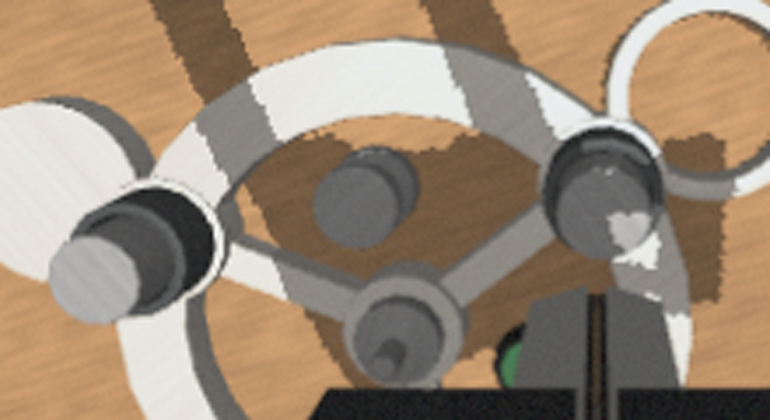

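Refined cap centres: motor (548.7,137.5), arm (523.5,-33), plain (684.5,30.5). Going down to just above the motor cap.

```bash
python3 -m pendant '-6 5 20 0; 0 0 40 0; 0 0 35 0; 0 0 18 0; 0 0 5 0; 0 0 1 0; 0 0 0 0; 0 0 0 0'; python3 - <<'E'
from h import *
import json
s=ctrl.read_state();print(s["eef_pos"],s["force"],s["time_s"])
ims=[]
for n,x,y in(("scene",210,140),("side",170,120)):
    ims.append(cv2.resize(ctrl.capture(n)[y:y+120,x:x+120,::-1],None,fx=3.3,fy=3.3,interpolation=cv2.INTER_CUBIC))
cv2.imwrite("pics/chk1.png",np.hstack(ims))
E
```

```text
time_s: 2.7
eef_pos: [550.1, 137.2, 98.8]
tool_rot: [[-0.96, 0.281, 0.002], [0.281, 0.96, 0.0], [-0.002, 0.001, -1.0]]
force: [-0.3, -0.5, 0.3]
grip_width: 0.004
gripper_force: 0.0
[550.1 137.2  98.8] [-0.3 -0.5  0.3] 2.7
```

View pics/chk1.png

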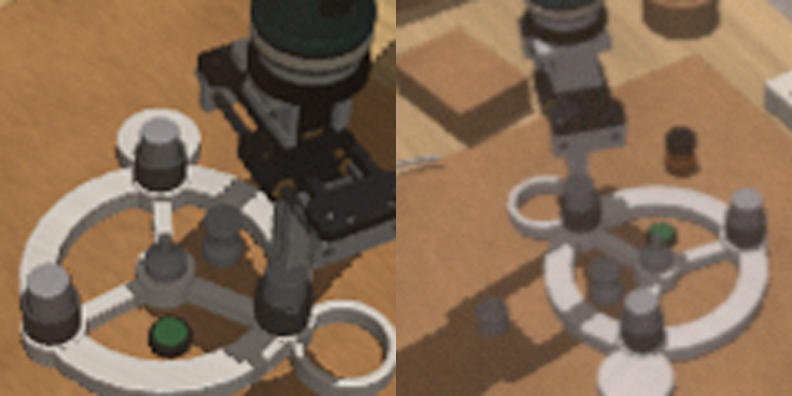

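Both views show the fingertips lined up over the motor cap. Lowering slowly.

```bash
python3 -m pendant '0 0 5 0; 0 0 3 0; 0 0 1 0; 0 0 0 0; 0 0 0 0'; python3 -m pendant '0 0 1 0; 0 0 1 0; 0 0 1 0; 0 0 1 0; 0 0 0 0; 0 0 0 0; 0 0 0 0'
```

```text
time_s: 3.42
eef_pos: [549.4, 137.1, 88.6]
tool_rot: [[-0.96, 0.281, 0.0], [0.281, 0.96, 0.0], [-0.0, 0.0, -1.0]]
force: [-0.9, 0.1, -0.4]
grip_width: 0.004
gripper_force: 0.0
time_s: 4.3
eef_pos: [549.5, 137.1, 84.6]
tool_rot: [[-0.96, 0.281, 0.0], [0.281, 0.96, 0.0], [-0.0, 0.0, -1.0]]
force: [-0.4, 0.1, 1.4]
grip_width: 0.007
gripper_force: 1.0
```

```bash
python3 -m pendant '0 0 1 0; 0 0 1 0; 0 0 1 0; 0 0 0.5 0; 0 0 0 0; 0 0 0 0; 0 0 0 0'; python3 -m pendant '0 0 0 0';python3 -m pendant '0 0 0 0';python3 -m pendant '0 0 0 0'
```

```text
time_s: 5.18
eef_pos: [549.5, 137.1, 81.1]
tool_rot: [[-0.96, 0.281, 0.0], [0.281, 0.96, 0.0], [-0.0, 0.0, -1.0]]
force: [0.3, -0.2, 3.6]
grip_width: 0.007
gripper_force: 1.9
time_s: 5.3
eef_pos: [549.5, 137.1, 81.1]
tool_rot: [[-0.96, 0.281, 0.0], [0.281, 0.96, 0.0], [-0.0, 0.0, -1.0]]
force: [0.1, 0.1, 4.8]
grip_width: 0.009
gripper_force: 1.9
time_s: 5.42
eef_pos: [549.5, 137.1, 81.1]
tool_rot: [[-0.96, 0.281, 0.0], [0.281, 0.96, 0.0], [-0.0, 0.0, -1.0]]
force: [0.1, -0.4, 3.6]
grip_width: 0.004
gripper_force: 1.9
time_s: 5.55
eef_pos: [549.5, 137.1, 81.0]
tool_rot: [[-0.96, 0.281, 0.0], [0.281, 0.96, 0.0], [-0.0, 0.0, -1.0]]
force: [0.5, -0.5, 3.9]
grip_width: 0.005
gripper_force: 1.9
```

Force is 4.0 N, which means a press of about 6 mm. Now releasing, then over to the arm cap.

```bash
python3 -m pendant '0 0 -2 0; 0 0 -3 0; 0 0 -5 0; 0 0 -10 0; 0 0 -10 0; 0 0 0 0; 0 0 0 0'; python3 -m pendant '-3 -20 0 0; -5 -40 0 0; -6 -50 0 0; -5 -40 0 0; -4 -20 0 0; 0 0 0 0; 0 0 0 0; 0 0 0 0'; python3 - <<'E'
from h import *
ims=[]
for n,x,y in(("scene",210,140),("side",170,120)):
    ims.append(cv2.resize(ctrl.capture(n)[y:y+120,x:x+120,::-1],None,fx=3.3,fy=3.3,interpolation=cv2.INTER_CUBIC))
cv2.imwrite("pics/chk2.png",np.hstack(ims))
E
```

```text
time_s: 6.42
eef_pos: [549.2, 137.0, 110.9]
tool_rot: [[-0.96, 0.281, -0.0], [0.281, 0.96, 0.0], [0.0, 0.0, -1.0]]
force: [-0.0, -0.5, 1.3]
grip_width: 0.004
gripper_force: 0.0
time_s: 7.42
eef_pos: [523.6, -31.8, 110.9]
tool_rot: [[-0.96, 0.28, -0.0], [0.28, 0.96, 0.0], [0.0, 0.0, -1.0]]
force: [-0.0, 0.7, -1.0]
grip_width: 0.006
gripper_force: 0.0
```

View pics/chk2.png

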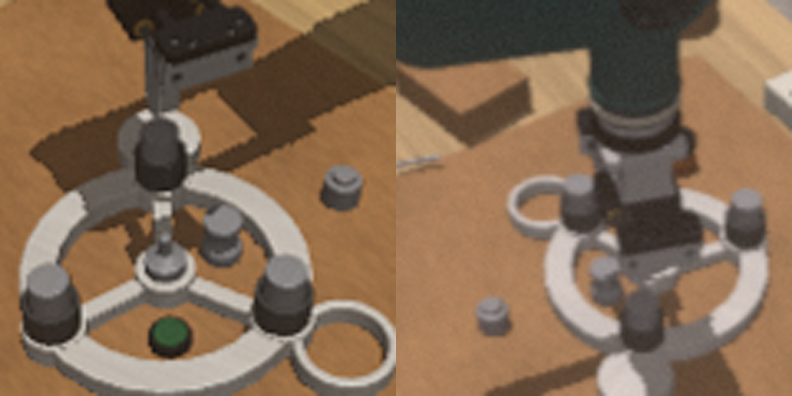

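The motor cap is back up, the chassis hasn't moved, and the tool is over the arm cap. Pressing it now.

```bash
python3 -m pendant '0 -1 8 0; 0 0 8 0; 0 0 5 0; 0 0 2 0; 0 0 1 0; 0 0 1 0; 0 0 1 0; 0 0 0 0; 0 0 0 0'; python3 -m pendant '0 0 1 0; 0 0 1 0; 0 0 1 0; 0 0 1 0; 0 0 0 0; 0 0 0 0; 0 0 0 0'; python3 -m pendant '0 0 0 0'; python3 -m pendant '0 0 0 0'
```

```text
time_s: 8.65
eef_pos: [523.4, -33.5, 85.2]
tool_rot: [[-0.96, 0.281, 0.0], [0.281, 0.96, 0.0], [-0.0, 0.0, -1.0]]
force: [-0.1, -0.2, 1.5]
grip_width: 0.007
gripper_force: 0.9
time_s: 9.52
eef_pos: [523.4, -33.5, 81.1]
tool_rot: [[-0.96, 0.281, 0.0], [0.281, 0.96, 0.0], [-0.0, 0.0, -1.0]]
force: [-1.8, 0.2, 3.7]
grip_width: 0.004
gripper_force: 1.9
time_s: 9.65
eef_pos: [523.5, -33.5, 81.1]
tool_rot: [[-0.96, 0.281, 0.0], [0.281, 0.96, 0.0], [-0.0, 0.0, -1.0]]
force: [-1.2, 0.0, 3.1]
grip_width: 0.005
gripper_force: 1.9
time_s: 9.78
eef_pos: [523.5, -33.5, 81.0]
tool_rot: [[-0.96, 0.281, 0.0], [0.281, 0.96, 0.0], [-0.0, 0.0, -1.0]]
force: [-1.3, 0.0, 2.9]
grip_width: 0.004
gripper_force: 1.9
```

```bash
python3 -m pendant '0 0 -2 0; 0 0 -3 0; 0 0 -5 0; 0 0 -10 0; 0 0 -10 0; 0 0 0 0; 0 0 0 0'; python3 -m pendant '-16.6 12.7 0 0; -30 24 0 0; -40 30 0 0; -30 24 0 0; -20 16 0 0; 0 0 0 0; 0 0 0 0; 0 0 0 0'; python3 - <<'E'
from h import *
ims=[]
for n,x,y in(("scene",190,140),("side",180,120)):
    ims.append(cv2.resize(ctrl.capture(n)[y:y+120,x:x+120,::-1],None,fx=3.3,fy=3.3,interpolation=cv2.INTER_CUBIC))
cv2.imwrite("pics/chk3.png",np.hstack(ims))
E
```

```text
time_s: 10.65
eef_pos: [523.3, -33.5, 111.0]
tool_rot: [[-0.96, 0.281, 0.0], [0.281, 0.96, 0.0], [-0.0, 0.0, -1.0]]
force: [-0.4, 0.0, 0.7]
grip_width: 0.003
gripper_force: 0.0
time_s: 11.65
eef_pos: [683.6, 30.0, 111.2]
tool_rot: [[-0.96, 0.282, -0.0], [0.282, 0.96, -0.0], [0.0, -0.0, -1.0]]
force: [0.1, 0.3, -0.2]
grip_width: 0.005
gripper_force: 0.0
```

View pics/chk3.png

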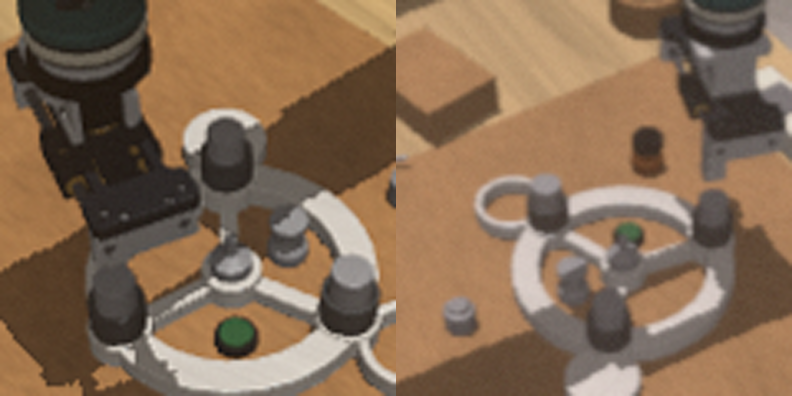

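The tool is over the plain cap, both earlier caps are up, and nothing has shifted.

```bash
python3 -m pendant '-1 0 8 0; 0 0 8 0; 0 0 5 0; 0 0 2 0; 0 0 1 0; 0 0 1 0; 0 0 1 0; 0 0 0 0; 0 0 0 0'; python3 -m pendant '0 0 1 0; 0 0 1 0; 0 0 1 0; 0 0 1 0; 0 0 0 0; 0 0 0 0; 0 0 0 0'; python3 -m pendant '0 0 0 0'; python3 -m pendant '0 0 0 0'
```

```text
time_s: 12.88
eef_pos: [685.5, 30.3, 85.3]
tool_rot: [[-0.96, 0.281, 0.0], [0.281, 0.96, 0.0], [-0.0, 0.0, -1.0]]
force: [-0.2, 0.2, 1.8]
grip_width: 0.006
gripper_force: 0.9
time_s: 13.75
eef_pos: [685.5, 30.3, 81.1]
tool_rot: [[-0.96, 0.281, 0.0], [0.281, 0.96, 0.0], [-0.0, 0.0, -1.0]]
force: [-1.8, 0.6, 3.3]
grip_width: 0.007
gripper_force: 1.9
time_s: 13.88
eef_pos: [685.5, 30.3, 81.1]
tool_rot: [[-0.96, 0.281, 0.0], [0.281, 0.96, 0.0], [-0.0, 0.0, -1.0]]
force: [-0.7, 0.4, 3.1]
grip_width: 0.006
gripper_force: 1.9
time_s: 14.0
eef_pos: [685.5, 30.3, 81.0]
tool_rot: [[-0.96, 0.281, 0.0], [0.281, 0.96, 0.0], [-0.0, 0.0, -1.0]]
force: [-0.9, -0.1, 4.5]
grip_width: 0.006
gripper_force: 1.9
```

```bash
python3 -m pendant '0 0 -2 0; 0 0 -3 0; 0 0 -5 0; 0 0 -15 0; 0 0 -30 0; 0 0 -40 0; 0 0 -25 0; 0 0 -5 0; 0 0 0 0; 0 0 0 0; 0 0 0 0; 0 0 0 0'; python3 - <<'E'
from h import *
ims=[]
for n,x,y in(("scene",190,140),("side",180,120)):
    new=ctrl.capture(n)[y:y+120,x:x+140,::-1];old=cv2.imread(f"pics/{n}.png")[y:y+120,x:x+140]
    ims.append(cv2.resize(np.hstack([old,new]),None,fx=2.4,fy=2.4,interpolation=cv2.INTER_CUBIC))
cv2.imwrite("pics/end.png",np.vstack(ims))
E
```

```text
time_s: 15.5
eef_pos: [685.1, 30.2, 205.0]
tool_rot: [[-0.96, 0.281, -0.002], [0.281, 0.96, 0.0], [0.002, -0.0, -1.0]]
force: [-0.5, 1.6, -0.9]
grip_width: 0.003
gripper_force: 0.0
```

View pics/end.png

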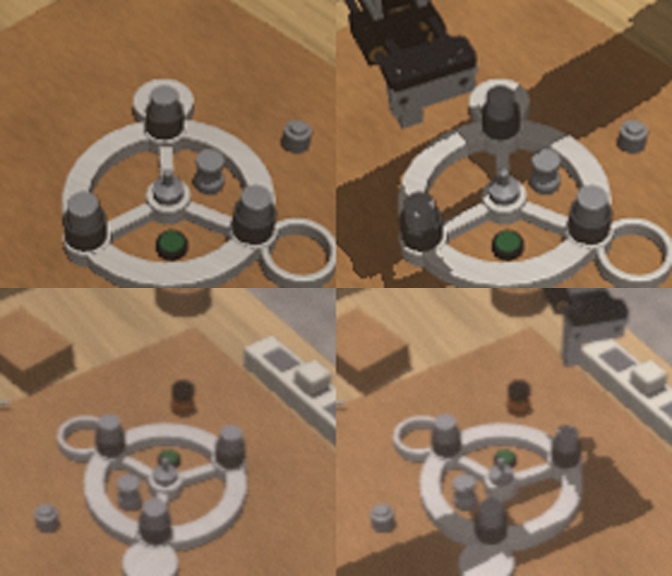

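Comparing before and after, the chassis, caps and other things are where they were, and the gripper is well clear. Handing in.

```bash
python3 -c "from workcell import ctrl;print(ctrl.job_done())"
```

```text
the job is handed in; nothing more can be done
None
```

I pressed the three caps about 6 mm each (roughly 3–4.5 N) in the order open ear, solid ear, plain side. Each sprang back before the next, nothing visibly moved, and I handed in at about 15.6 s with the arm clear; no verdict came back.

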